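Turn the sample carousel to the scanner and scan the purple tube

TASK

Push the sample carousel round by its spokes with a fingertip until its purple-capped tube stands squarely in front of the scanner window, let the carousel come to rest there, and then press the green button on the scanner fully down and let it go. Push gently, do not pinch or lift anything, do not touch the tubes, do not press the button before the purple tube is in place, and leave everything else on the bench where it is.

Things in the scene. Friction and masses are not known exactly. Their poses are not given: they have to be found in the camera images.
- hub (a point): Axis of the sample carousel, an aluminium wheel that turns either way without stops about a vertical axis on a fixed stand; a light brake holds it where it is left (1 to 2 N at the end of a spoke turns it). This point is on the axis, 60 mm above the table, level with the four spokes. Four white cups, 23 mm across, rim 51 mm above the table, stand 52 mm from the axis, 90 deg apart.
- stand: Fixed grey stand. Origin on the table under the carousel's axis; its x axis points to the scanner. Disc 140 mm across and foot 56 mm wide out to the scanner, both 7 mm tall, an orange stripe along the foot; the spokes pass above. The scanner, a white box 60 mm deep, 85 wide, 75 tall, has a black window 34 mm wide (red line in the middle) facing the axis at 150 mm.
- scan_spot (a point): Fixed point 52 mm from the axis towards the scanner, 15 mm above the table: here lies the centre of a tube's underside when it stands squarely in front of the scanner window.
- scan_button_top (a point): Centre of the top of the round green scan button, 30 mm across, on top of the scanner, 184 mm from the axis in the scanner's direction; it is pressed straight down.
- scan_button (a joint): Travel of the green button: 0 up, 0.006 m fully down (5 N); springs back. It counts as pressed from 0.004 m.
- spoke_a (a point): Centre of the black ball (18 mm across) at the end of a spoke of the carousel, 125 mm from the axis, 60 mm above the table. The spoke is a level steel rod 12 mm thick running radially from the hub. The four spokes are 90 deg apart, each midway between two cups; a to d follow anticlockwise seen from above. All four look alike.
- spoke_b (a point): Centre of the black ball (18 mm across) at the end of a spoke of the carousel, 125 mm from the axis, 60 mm above the table. The spoke is a level steel rod 12 mm thick running radially from the hub. The four spokes are 90 deg apart, each midway between two cups; a to d follow anticlockwise seen from above. All four look alike.
- spoke_c (a point): Centre of the black ball (18 mm across) at the end of a spoke of the carousel, 125 mm from the axis, 60 mm above the table. The spoke is a level steel rod 12 mm thick running radially from the hub. The four spokes are 90 deg apart, each midway between two cups; a to d follow anticlockwise seen from above. All four look alike.
- spoke_d (a point): Centre of the black ball (18 mm across) at the end of a spoke of the carousel, 125 mm from the axis, 60 mm above the table. The spoke is a level steel rod 12 mm thick running radially from the hub. The four spokes are 90 deg apart, each midway between two cups; a to d follow anticlockwise seen from above. All four look alike.
- tube_purple: Sample tube with a purple cap, glass, 13 mm thick, cap 17 mm, 75 mm tall, 15 g, standing loosely (1.5 mm play all round) in one of the carousel's cups; which cup varies. Origin at the centre of its underside, 15 mm above the table (top at 90 mm), z up along the tube. This is the one to scan.
- tube_red: Sample tube with a red cap, glass, 13 mm thick, cap 17 mm, 75 mm tall, 15 g, standing loosely (1.5 mm play all round) in one of the carousel's cups; which cup varies. Origin at the centre of its underside, 15 mm above the table (top at 90 mm), z up along the tube.
- tube_green: Sample tube with a green cap, glass, 13 mm thick, cap 17 mm, 75 mm tall, 15 g, standing loosely (1.5 mm play all round) in one of the carousel's cups; which cup varies. Origin at the centre of its underside, 15 mm above the table (top at 90 mm), z up along the tube.
- tube_yellow: Sample tube with a yellow cap, glass, 13 mm thick, cap 17 mm, 75 mm tall, 15 g, standing loosely (1.5 mm play all round) in one of the carousel's cups; which cup varies. Origin at the centre of its underside, 15 mm above the table (top at 90 mm), z up along the tube.
- rack: White plastic tube rack, 60 x 200 x 57 mm, long side along its y, with tubes in it up to 81 mm tall; bystander. Origin at the centre of its underside.
- pencil: Orange pencil, 8 mm thick, 165 mm long along its x, lying on the table; bystander. Origin under its middle.
- reagent: White reagent bottle, 60 mm across, 130 mm tall, blue cap; bystander. Origin at the centre of its underside.
- specimen_jar: Small jar with a red cap, 56 mm across, 65 mm tall; bystander. Origin at the centre of its underside.
- kit_box: Green box of test kits, 110 x 160 x 60 mm; bystander. Origin at the centre of its underside.
- carousel (a joint): Turn of the carousel in rad since the start (0 wherever it started), growing anticlockwise seen from above; it tells the change only, not which tube is where.

How it is judged:
On the way, in this order (a step that is already met when the one before it is completed fails the run):
1. the purple-capped tube is at the scanner window and the carousel is at rest (horizontal distance between tube_purple and scan_spot below 0.008 m and velocity of joint carousel between -0.1 and 0.1 rad/s), for 0.3 s.
2. the green button is pressed while the purple-capped tube is at the window (horizontal distance between tube_purple and scan_spot below 0.008 m and value of joint scan_button above 0.004 m), for 0.02 s.
At the end, for the whole second after the job is handed in: The purple-capped tube's underside centre is within 8 mm (horizontally) of the spot in front of the scanner window, the carousel is at rest, all four tubes stand upright (within 0.25 rad) seated in their cups, and the button is up again (all of step 1 and height (world z) of each of tube_purple, tube_red, tube_green, tube_yellow below 0.022 m and angle between each of tube_purple, tube_red, tube_green, tube_yellow's own z axis and vertical below 0.25 rad and value of joint scan_button below 0.002 m); the robot touches nothing.
It fails at once if the button is pressed (more than 3 mm) while the purple-capped tube is not at the window (value of joint scan_button above 0.003 m and not (horizontal distance between tube_purple and scan_spot below 0.008 m)).
It fails at once if the carousel is pinched or pushed hard (more than 15 N) (contact force between the fingers and carousel above 15 N).
It fails at once if a tube is touched by the gripper (more than 0.5 N) (contact force between any of the fingers, the arm and tube_purple above 0.5 N or contact force between any of the fingers, the arm and tube_red above 0.5 N or contact force between any of the fingers, the arm and tube_green above 0.5 N or contact force between any of the fingers, the arm and tube_yellow above 0.5 N).
It fails at once if a tube is lifted out of its cup by 15 mm or more, or tipped (height (world z) of any of tube_purple, tube_red, tube_green, tube_yellow above 0.03 m or angle between any of tube_purple, tube_red, tube_green, tube_yellow's own z axis and vertical above 0.35 rad).
It fails at once if a bystander on the bench is moved more than 20 mm (distance of any of rack, pencil, reagent, specimen_jar, kit_box from where it was at the start of the episode above 0.02 m).
It also fails if it takes over 59 s, if anything falls off the work surface, if the arm or the gripper's body presses on something with over 40 N, if the wrist force passes 120 N, or if a joint passes its speed limit or range.

ROBOT

A 6-joint arm with a two-finger parallel gripper is mounted at the origin on the work surface. World frame = base frame: x ahead of the robot, y to its left, z up, the work surface at z = 0. Lengths are in m, angles in rad, forces in N, time in s.
With the tool pointing down it reaches from about 0.3 to 0.775 m from the base axis. Payload 14.6 kg.
Tool frame: the origin (TCP) lies on the centre line of the jaws, within the pads' length; the fingertips stand 19 mm ahead of it and the grasp point (between the pads) is the TCP; y points along the fingers, x is the direction in which the jaws open and shut, and the axes are right-handed (so a half turn about y gives the same grasp; the last joint's range is limited). The gripper opens to 94 mm and grips with 3 to 60 N. Pads are 16 mm wide; open, the fingers measure 119 mm over their backs; the gripper's body (75 mm by 177 mm) begins 78 mm behind the grasp point.
Start: joints at [-1.304, 0.3, 1.521, -0, 1.321, -0.067], TCP at [0.18, -0.52, 0.224] pointing down, gripper open.
Joint ranges: [-3.03, 3.03], [-0.79, 2.21], [0.23, 2.52], [-1.04, 4.18], [0, 3.07], [-2.55, 2.55]. Speed limits (rad/s): [2.22, 2.22, 2.57, 3.14, 3.14, 3.14].

INTERFACE

Orientations are given as [roll, pitch, yaw] about the fixed x, y, z axes, in that order (R = Rz(yaw) Ry(pitch) Rx(roll)).
In Python, from station import ctrl, optics gives the robot as it stands.
- The arm moves only by the tool jog_arm, never from a script. Its argument "targets" is a list of rows, each a list of 3 entries, a list of its own where there are three numbers: the finger opening in cm, from 0 to 9.4, then the shift along the tool's x, y, z in cm, then the turn about the tool's y in rad. A call has 1 to 10 rows; each row is the pose to reach, as a shift and turn from the pose commanded when the call began, along the tool's axes at that moment; what a row does not reach only later rows make up. A row lasts 1/10 s, in which the tool goes at most 50 mm and 8.59 degrees, less where a joint would pass 70% of its speed; a pose out of reach is approached as far as the arm can. A call with a gripper value outside its range is refused whole. The fingers move at their own pace and stop on an object; "grip_force" is the grip in N (left out, the last holds). Time passes only in rows, so rows that repeat a pose let the fingers close. It gives the time, the measured TCP pose, the force and the opening at its end, in the units of the state.
- ctrl.get_obs(): the state, without advancing time (a new reading comes with each control period).
- optics.camera(name): name is "side" or "top" or "wrist"; returns a dict with "img" (480x640x3 uint8, red, green, blue), "range_z" (480x640 float32, m along the optical axis (not along the pixel's ray), 0 where there is no reading), "camera_matrix" (3x3 intrinsics, pixels), "world_to_cam" (4x4, takes a point from world to camera coordinates); the wrist camera has in their place "mount" (4x4, takes a point from camera to tool coordinates, whose origin is the TCP and whose axes are the tool frame's). Camera axes: x right, y up, looking along -z (the intrinsics and any distortion apply to the point x, -y, -z); pixel columns grow to the right and rows downward; lengths in m; the calibration is good to about 2 mm. The wrist camera is an equidistant fisheye: a pixel r from the principal point sees the ray r / f radians off the axis. A picture is of the moment at which its call begins: read the wrist's pose just before it.
- ctrl.hand_in(): hands the job in, once; it reports no verdict.
The state is a dict: "time_s": time; "qpos": joint angles; "joint_vel": joint speeds; "tau": joint torques, N m; "ee_pos": TCP position; "eef_rot": TCP orientation; "force": force on the tool from outside, world axes, zero at the start; "moment": the same for the moment, N m; "grip_width": finger opening in m.
Only numpy, scipy, OpenCV 4.12 (cv2) and the standard library are available. Lean on these libraries where they do the work, as an engineer would, in place of code of your own. Each camera call takes 0.05 s, during which the arm holds its last target. There are 200 camera calls.

## Working session

There is one attempt and no reset: what is moved stays moved. The work goes in short steps, Python scripts to look and compute and a tool call to move; the robot and the scene stay as the last step left them, time stands still between calls to the robot, and variables do not carry over. Pictures are saved under pics/ and viewed, about 8 in all and at most 12, crops included, and the job is handed in when it is done.

Besides the shell and the picture viewer there is one more tool, called after "Call:" in YAML: its name, and indented under it one key for each argument. jog_arm: Moves the arm, as the interface text tells. Its arguments: {"type":"object","properties":{"targets":{"type":"array","items":{"type":"array"}},"grip_force":{"type":"number"}},"required":["targets"]}

```bash
mkdir -p pics; ls; python3 - <<'E'
from station import ctrl, optics
import cv2,numpy as np
print(ctrl.get_obs())
for n in ("top","side"):
    c=optics.camera(n); cv2.imwrite(f"pics/{n}0.png",c["img"][:,:,::-1]); np.savez(f"{n}0.npz",**c)
    print(n,c["camera_matrix"],c["world_to_cam"],c.keys())
E
```

```text
pics
{'time_s': 0.0, 'qpos': array([-1.30359154e+00,  3.00488829e-01,  1.52156369e+00,  1.22390382e-05,
        1.32068069e+00, -6.65793349e-02]), 'joint_vel': array([-0.00160173, -0.00089879, -0.00028355, -0.00238287,  0.001242  ,
        0.00035841]), 'tau': array([-3.95842537e-03, -5.31817281e+01, -3.52734482e+01,  7.07033440e-02,
        2.44013371e-02, -5.81030963e-05]), 'ee_pos': array([ 0.18014152, -0.51941993,  0.22388395]), 'eef_rot': array([-1.57070862e+00,  1.13723921e-03, -1.23701519e+00]), 'force': array([ 0.49835633,  0.15618665, -0.19726997]), 'moment': array([0.01824501, 0.06502945, 0.00051972]), 'grip_width': 0.09390770704956497}
top [[557.79770923   0.         315.8551497 ]
 [  0.         557.79770923 248.74238134]
 [  0.           0.           1.        ]] [[ 1.98556158e-02 -9.99761200e-01 -9.12671708e-03  2.76571334e-04]
 [ 9.96127375e-01  1.89997820e-02  8.58444050e-02 -5.95678435e-01]
 [-8.56504997e-02 -1.07958662e-02  9.96266752e-01 -1.65832727e+00]
 [ 0.00000000e+00  0.00000000e+00  0.00000000e+00  1.00000000e+00]] dict_keys(['img', 'range_z', 'camera_matrix', 'world_to_cam'])
side [[548.09770316   0.         321.81087776]
 [  0.         548.09770316 243.01872079]
 [  0.           0.           1.        ]] [[-0.80847839 -0.58828836 -0.01671784  0.4686869 ]
 [ 0.33180909 -0.47909486  0.81263205 -0.26519958]
 [-0.48607141  0.65144832  0.58253727 -1.0083283 ]
 [ 0.          0.          0.          1.        ]] dict_keys(['img', 'range_z', 'camera_matrix', 'world_to_cam'])
```

View pics/top0.png

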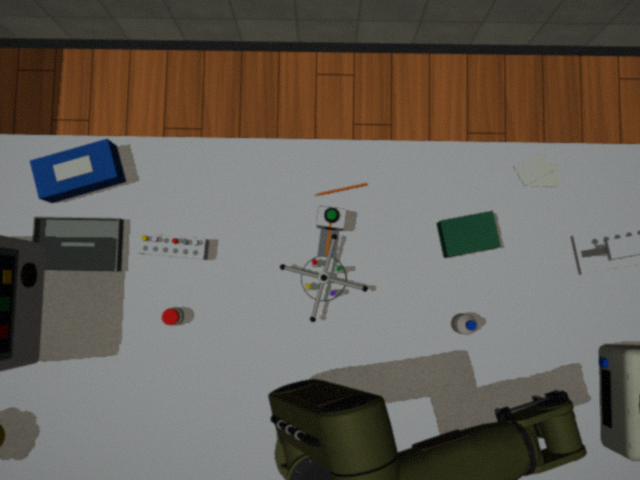

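View pics/side0.png

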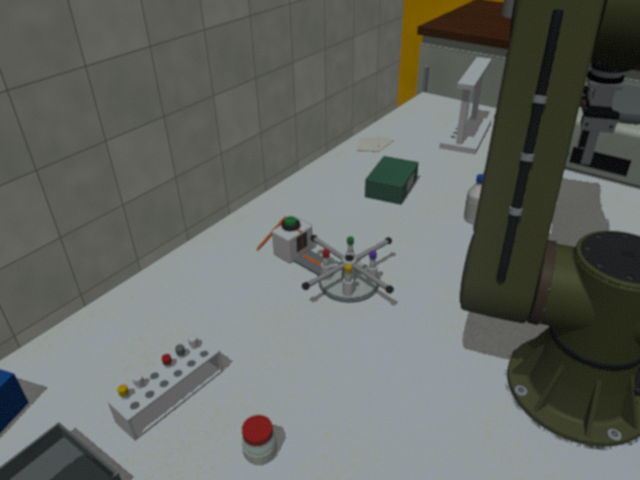

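Top view: carousel hub near (323,277), scanner with the green button at (332,214), the purple cap lower right at about (333,293). I'll enlarge this area.

```bash
python3 - <<'E'
import cv2,numpy as np
c=np.load("top0.npz"); im=c["img"][170:335,250:400,::-1]
im=cv2.resize(im,None,fx=4.8,fy=3.6,interpolation=cv2.INTER_CUBIC) if 0 else cv2.resize(im,None,fx=3.6,fy=3.6,interpolation=cv2.INTER_CUBIC)
cv2.imwrite("pics/crop0.png",im)
E
```

```text
(no output)
```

View pics/crop0.png

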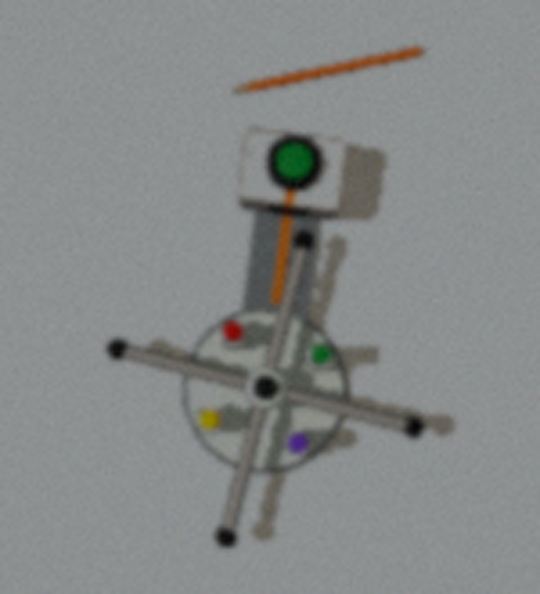

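Crop (×3.6, offset 250,170): hub (265,388), balls (303,240), (117,349), (226,537), (413,427), purple (298,442), button (294,160).

```bash
cat > h.py <<'E'
import numpy as np
def ray(c,u,v):
    K=c["camera_matrix"]; T=c["world_to_cam"]; R=T[:3,:3]
    d=np.array([(u-K[0,2])/K[0,0],-(v-K[1,2])/K[1,1],-1]); return -R.T@T[:3,3], R.T@d
def onz(c,u,v,z):
    o,d=ray(c,u,v); return o+d*(z-o[2])/d[2]
def bydepth(c,u,v):
    o,d=ray(c,u,v); return o+d*c["range_z"][int(round(v)),int(round(u))]
E
python3 - <<'E'
import numpy as np; from h import *
np.set_printoptions(precision=4,suppress=True)
c=np.load("top0.npz"); f=lambda x,y:(250+(x+.5)/3.6-.5,170+(y+.5)/3.6-.5)
P={}
for n,x,y,z in [("hub",265,388,.06),("bt",303,240,.06),("bl",117,349,.06),("bb",226,537,.06),("br",413,427,.06),("purple",298,442,.09),("red",232,331,.09),("green",321,354,.09),("yel",209,419,.09),("button",294,160,.085),("s0",276,300,.007),("s1",291,195,.007)]:
    P[n]=onz(c,*f(x,y),z); print(n,P[n],"depth",bydepth(c,*f(x,y)))
h=np.mean([P[k] for k in("bt","bl","bb","br")],0);print("mean hub",h)
for n in P:
    d=P[n]-h; print(n,np.hypot(*d[:2]),np.degrees(np.arctan2(d[1],d[0])))
d=P["s1"]-P["s0"];print(np.degrees(np.arctan2(d[1],d[0])))
E
```

```text
hub [ 0.5083 -0.0119  0.06  ] depth [ 0.5076 -0.0119  0.0805]
bt [ 0.6306 -0.0409  0.06  ] depth [ 0.6303 -0.0409  0.0629]
bl [0.5379 0.1099 0.06  ] depth [0.5378 0.1098 0.062 ]
bb [0.3867 0.0175 0.06  ] depth [0.387  0.0174 0.068 ]
br [ 0.4789 -0.1332  0.06  ] depth [ 0.4788 -0.1328  0.0655]
purple [ 0.4646 -0.0391  0.09  ] depth [ 0.4646 -0.039   0.0944]
red [0.5526 0.0156 0.09  ] depth [0.5521 0.0155 0.0975]
green [ 0.5355 -0.0563  0.09  ] depth [ 0.5353 -0.0562  0.0927]
yel [0.4816 0.0326 0.09  ] depth [0.4815 0.0324 0.0957]
button [ 0.6931 -0.032   0.085 ] depth [ 0.6914 -0.0318  0.0964]
s0 [ 0.5848 -0.0201  0.007 ] depth [ 0.5847 -0.02    0.0092]
s1 [ 0.6747 -0.0312  0.007 ] depth [ 0.666  -0.0302  0.0729]
mean hub [ 0.5085 -0.0117  0.06  ]
hub 0.0003236394719967926 -128.69000715274737
bt 0.12551600684391304 -13.46689904851748
bl 0.12510737883679665 76.42582056475322
bb 0.12524190890336367 166.53284701760995
br 0.12510874737985103 -103.69970687479176
purple 0.05176252691481292 -148.0687470380289
red 0.051822333068811566 31.73845097293693
green 0.052133630140811286 -58.88739462972821
yel 0.051839299512731425 121.33240319576568
button 0.18571080076685567 -6.2666655378049265
s0 0.07676032714404275 -6.249966319544109
s1 0.167295732098529 -6.68727559258411
-7.058029768847751
```

```bash
cat >> h.py <<'E'
from scipy.spatial.transform import Rotation as Ro
HUB=np.array([.5085,-.0117])
def pose(th,perp,z,r=.100):
    t=np.radians(th); return np.r_[HUB+r*np.array([np.cos(t),np.sin(t)])+perp*np.array([-np.sin(t),np.cos(t)]),z],t
def rows(obs,poses):
    R=Ro.from_euler("xyz",obs["eef_rot"]); yaw=obs["eef_rot"][2]
    for p,y in poses:
        dy=(y-yaw+np.pi)%(2*np.pi)-np.pi
        print([0,[round(float(v),1) for v in R.inv().apply(p-obs["ee_pos"])*100],round(float(-dy),2)])
E
python3 - <<'E'
from h import *; from station import ctrl
o=ctrl.get_obs(); rows(o,[pose(-13.5,-.03,.224),pose(-13.5,-.03,.064)])
E
```

```text
[0, [-29.3, 0.0, 54.5], -1.0]
[0, [-29.3, 16.0, 54.5], -1.0]
```

Call:
jog_arm:
  targets:
    - [0, [-2.9, 0, 5.4], -0.1]
    - [0, [-5.8, 0, 10.8], -0.2]
    - [0, [-8.7, 0, 16], -0.3]
    - [0, [-11.5, 0, 21.5], -0.4]
    - [0, [-14.5, 0, 27], -0.5]
    - [0, [-17.5, 0, 32.5], -0.6]
    - [0, [-20.5, 0, 38], -0.7]
    - [0, [-23.5, 0, 43.5], -0.8]
    - [0, [-26.5, 0, 49], -0.9]
    - [0, [-29.3, 0, 54.5], -1.0]
  grip_force: 5

```text
time_s: 1.1
ee_pos: [0.5193, -0.1494, 0.2243]
eef_rot: [-1.571, 0.0, -0.233]
force: [-0.1, -0.9, -0.1]
grip_width: 0.0174
```

Call:
jog_arm:
  targets:
    - [0, [0, 0, 0], 0]
    - [0, [0, 0, 0], 0]

```text
time_s: 1.3
ee_pos: [0.5184, -0.1506, 0.2239]
eef_rot: [-1.571, 0.001, -0.236]
force: [-0.8, -1.0, -0.5]
grip_width: 0.0019
```

```bash
python3 - <<'E'
from h import *; from station import ctrl
o=ctrl.get_obs(); print(o["ee_pos"],o["eef_rot"]); rows(o,[pose(-13.5,-.03,.224),pose(-13.5,-.03,.064)])
E
```

```text
[ 0.51836767 -0.15059393  0.22385956] [-1.57082126e+00  1.14818928e-03 -2.35717091e-01]
[0, [5.8, -0.0, 10.3], -0.0]
[0, [5.8, 16.0, 10.3], -0.0]
```

Call:
jog_arm:
  targets:
    - [0, [1.5, 0, 2.6], 0]
    - [0, [3, 0, 5.2], 0]
    - [0, [4.5, 0, 7.8], 0]
    - [0, [5.8, 0, 10.3], 0]
    - [0, [5.8, 0, 10.3], 0]
    - [0, [5.8, 3, 10.3], 0]
    - [0, [5.8, 6, 10.3], 0]
    - [0, [5.8, 8, 10.3], 0]
    - [0, [5.8, 8, 10.3], 0]

```text
time_s: 2.2
ee_pos: [0.5969, -0.0663, 0.1419]
eef_rot: [-1.571, 0.005, -0.239]
force: [-0.1, -0.1, 0.3]
grip_width: 0.0006
```

```bash
python3 - <<'E'
from h import *; from station import ctrl,optics
import cv2
o=ctrl.get_obs(); print(o["ee_pos"],o["eef_rot"],o["force"]); rows(o,[pose(-13.5,-.03,.064)])
im=optics.camera("side")["img"][150:350,230:450,::-1]
cv2.imwrite("pics/s1.png",cv2.resize(im,None,fx=3,fy=3,interpolation=cv2.INTER_CUBIC))
E
```

```text
[ 0.59691276 -0.06626154  0.14185621] [-1.57132716  0.0049217  -0.23949983] [-0.06185114 -0.0573572   0.30691195]
[0, [0.2, 7.8, 0.2], -0.0]
```

View pics/s1.png

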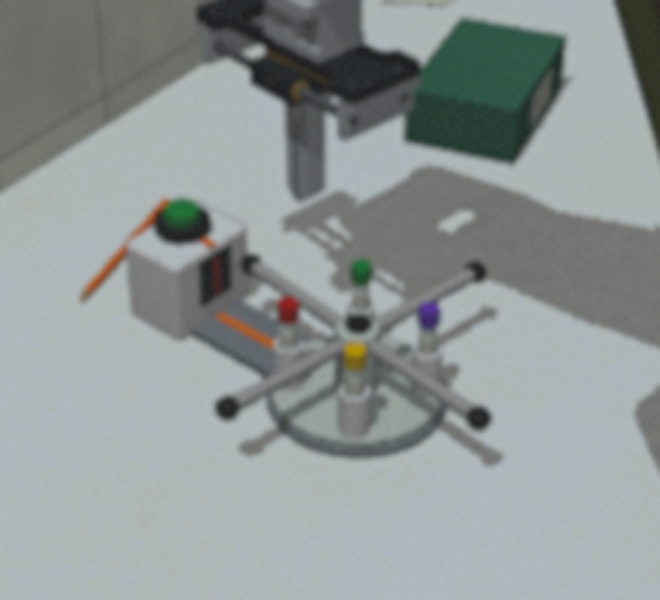

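The closed fingers, tip at (308,190), are above the gap on the clockwise side of the near-scanner spoke and clear of the green tube (360,270). Next I descend and approach gently.

Call:
jog_arm:
  targets:
    - [0, [0.2, 2, 0.2], 0]
    - [0, [0.2, 4, 0.2], 0]
    - [0, [0.2, 6, 0.2], 0]
    - [0, [0.2, 7.8, 0.2], 0]
    - [0, [0.2, 7.8, 0.2], 0]
    - [0, [0.2, 7.8, 0.5], 0]
    - [0, [0.2, 7.8, 0.8], 0]
    - [0, [0.2, 7.8, 1.1], 0]
    - [0, [0.2, 7.8, 1.4], 0]

```text
time_s: 3.15
ee_pos: [0.6044, -0.0513, 0.0672]
eef_rot: [-1.571, -0.001, -0.237]
force: [0.1, -0.3, 1.0]
grip_width: 0.0004
```

```bash
python3 - <<'E'
from h import *; from station import ctrl
o=ctrl.get_obs(); print(o["ee_pos"],o["eef_rot"][2],o["force"]); rows(o,[pose(t,-.014,.064) for t in (-13,-11,-8.5,-6,-3,0,3,6,9,12)])
E
```

```text
[ 0.60443768 -0.05134545  0.06724258] -0.23686729876212897 [ 0.06228065 -0.26955788  0.99537117]
[0, [-0.2, 0.3, 0.3], -0.01]
[0, [-0.2, 0.3, 0.7], -0.04]
[0, [-0.2, 0.3, 1.1], -0.09]
[0, [-0.2, 0.3, 1.5], -0.13]
[0, [-0.2, 0.3, 2.1], -0.18]
[0, [-0.2, 0.3, 2.6], -0.24]
[0, [-0.3, 0.3, 3.1], -0.29]
[0, [-0.4, 0.3, 3.6], -0.34]
[0, [-0.5, 0.3, 4.1], -0.39]
[0, [-0.6, 0.3, 4.7], -0.45]
```

Call:
jog_arm:
  targets:
    - [0, [-0.2, 0.3, 0.3], -0.01]
    - [0, [-0.2, 0.3, 0.7], -0.04]
    - [0, [-0.2, 0.3, 1.1], -0.09]
    - [0, [-0.2, 0.3, 1.5], -0.13]
    - [0, [-0.2, 0.3, 2.1], -0.18]
    - [0, [-0.2, 0.3, 2.6], -0.24]
    - [0, [-0.3, 0.3, 3.1], -0.29]
    - [0, [-0.4, 0.3, 3.6], -0.34]
    - [0, [-0.5, 0.3, 4.1], -0.39]
    - [0, [-0.6, 0.3, 4.7], -0.45]

```text
time_s: 4.15
ee_pos: [0.6092, -0.0043, 0.0633]
eef_rot: [-1.571, 0.0, 0.217]
force: [-1.3, -0.9, 0.4]
grip_width: 0.0004
```

```bash
python3 - <<'E'
from h import *; from station import ctrl
o=ctrl.get_obs(); print(o["ee_pos"],o["eef_rot"][2],o["force"]); rows(o,[pose(t,-.014,.064) for t in range(15,44,3)])
E
```

```text
[ 0.6091669  -0.00428871  0.06333022] 0.21660814786803462 [-1.27018921 -0.86541039  0.4158482 ]
[0, [0.1, -0.1, 0.5], -0.05]
[0, [0.1, -0.1, 1.0], -0.1]
[0, [0.1, -0.1, 1.5], -0.15]
[0, [0.1, -0.1, 2.1], -0.2]
[0, [0.0, -0.1, 2.6], -0.25]
[0, [-0.0, -0.1, 3.1], -0.31]
[0, [-0.1, -0.1, 3.6], -0.36]
[0, [-0.3, -0.1, 4.2], -0.41]
[0, [-0.4, -0.1, 4.7], -0.46]
[0, [-0.6, -0.1, 5.2], -0.52]
```

Call:
jog_arm:
  targets:
    - [0, [0.1, -0.1, 0.5], -0.05]
    - [0, [0.1, -0.1, 1.0], -0.1]
    - [0, [0.1, -0.1, 1.5], -0.15]
    - [0, [0.1, -0.1, 2.1], -0.2]
    - [0, [0, -0.1, 2.6], -0.25]
    - [0, [0, -0.1, 3.1], -0.31]
    - [0, [-0.1, -0.1, 3.6], -0.36]
    - [0, [-0.3, -0.1, 4.2], -0.41]
    - [0, [-0.4, -0.1, 4.7], -0.46]
    - [0, [-0.6, -0.1, 5.2], -0.52]

```text
time_s: 5.15
ee_pos: [0.5924, 0.0454, 0.0644]
eef_rot: [-1.571, -0.0, 0.737]
force: [0.9, -0.1, -0.9]
grip_width: 0.0005
```

```bash
python3 - <<'E'
from h import *; from station import ctrl
o=ctrl.get_obs(); print(o["ee_pos"],o["eef_rot"][2],o["force"]); rows(o,[pose(t,-.014,.064) for t in range(45,74,3)])
E
```

```text
[0.59243872 0.04535194 0.06441366] 0.7367590202244518 [ 0.87819591 -0.10625113 -0.90282579]
[0, [0.0, 0.0, 0.5], -0.05]
[0, [0.0, 0.0, 1.0], -0.1]
[0, [0.0, 0.0, 1.6], -0.15]
[0, [0.0, 0.0, 2.1], -0.21]
[0, [-0.0, 0.0, 2.6], -0.26]
[0, [-0.1, 0.0, 3.1], -0.31]
[0, [-0.2, 0.0, 3.7], -0.36]
[0, [-0.3, 0.0, 4.2], -0.42]
[0, [-0.5, 0.0, 4.7], -0.47]
[0, [-0.7, 0.0, 5.2], -0.52]
```

Call:
jog_arm:
  targets:
    - [0, [0, 0, 0.5], -0.05]
    - [0, [0, 0, 1.0], -0.1]
    - [0, [0, 0, 1.6], -0.15]
    - [0, [0, 0, 2.1], -0.21]
    - [0, [0, 0, 2.6], -0.26]
    - [0, [-0.1, 0, 3.1], -0.31]
    - [0, [-0.2, 0, 3.7], -0.36]
    - [0, [-0.3, 0, 4.2], -0.42]
    - [0, [-0.5, 0, 4.7], -0.47]
    - [0, [-0.7, 0, 5.2], -0.52]

```text
time_s: 6.15
ee_pos: [0.5524, 0.0794, 0.0645]
eef_rot: [-1.571, -0.0, 1.257]
force: [1.6, -0.4, -0.5]
grip_width: 0.0003
```

```bash
python3 - <<'E'
from h import *; from station import ctrl
o=ctrl.get_obs(); print(o["ee_pos"],o["eef_rot"][2],o["force"]); rows(o,[pose(t,-.014,.064) for t in range(75,104,3)])
E
```

```text
[0.55241091 0.07939156 0.06448528] 1.256765702630145 [ 1.59748191 -0.44454193 -0.51961156]
[0, [0.0, 0.0, 0.5], -0.05]
[0, [0.1, 0.0, 1.0], -0.1]
[0, [0.1, 0.0, 1.5], -0.16]
[0, [0.1, 0.0, 2.1], -0.21]
[0, [0.0, 0.0, 2.6], -0.26]
[0, [-0.1, 0.0, 3.1], -0.31]
[0, [-0.2, 0.0, 3.6], -0.37]
[0, [-0.3, 0.0, 4.1], -0.42]
[0, [-0.5, 0.0, 4.7], -0.47]
[0, [-0.7, 0.0, 5.1], -0.52]
```

Call:
jog_arm:
  targets:
    - [0, [0, 0, 0.5], -0.05]
    - [0, [0.1, 0, 1.0], -0.1]
    - [0, [0.1, 0, 1.5], -0.16]
    - [0, [0.1, 0, 2.1], -0.21]
    - [0, [0, 0, 2.6], -0.26]
    - [0, [-0.1, 0, 3.1], -0.31]
    - [0, [-0.2, 0, 3.6], -0.37]
    - [0, [-0.3, 0, 4.1], -0.42]
    - [0, [-0.5, 0, 4.7], -0.47]
    - [0, [-0.7, 0, 5.1], -0.52]

```text
time_s: 7.15
ee_pos: [0.5016, 0.0886, 0.0646]
eef_rot: [-1.571, -0.0, 1.777]
force: [1.0, 1.3, -0.4]
grip_width: 0.0006
```

```bash
python3 - <<'E'
from h import *; from station import ctrl,optics
import cv2
o=ctrl.get_obs(); print(o["ee_pos"],o["eef_rot"][2],o["force"],o["qpos"]); rows(o,[pose(t,-.014,.064) for t in (105,108,111,114,116.5,119,121,123,124.5,125.5)])
im=optics.camera("side")["img"][150:350,230:450,::-1]
cv2.imwrite("pics/s2.png",cv2.resize(im,None,fx=3,fy=3,interpolation=cv2.INTER_CUBIC))
E
```

```text
[0.50164848 0.08861914 0.064551  ] 1.77678620068595 [ 0.99440806  1.28151693 -0.36040784] [ 1.02840962e-01  4.08314517e-01  1.78554146e+00  2.53557446e-04
  9.47282630e-01 -1.67409320e+00]
[0, [0.1, 0.1, 0.5], -0.06]
[0, [0.1, 0.1, 1.1], -0.11]
[0, [0.1, 0.1, 1.6], -0.16]
[0, [0.1, 0.1, 2.1], -0.21]
[0, [0.1, 0.1, 2.6], -0.26]
[0, [0.0, 0.1, 3.0], -0.3]
[0, [-0.1, 0.1, 3.3], -0.34]
[0, [-0.1, 0.1, 3.7], -0.37]
[0, [-0.2, 0.1, 3.9], -0.4]
[0, [-0.2, 0.1, 4.1], -0.41]
```

View pics/s2.png

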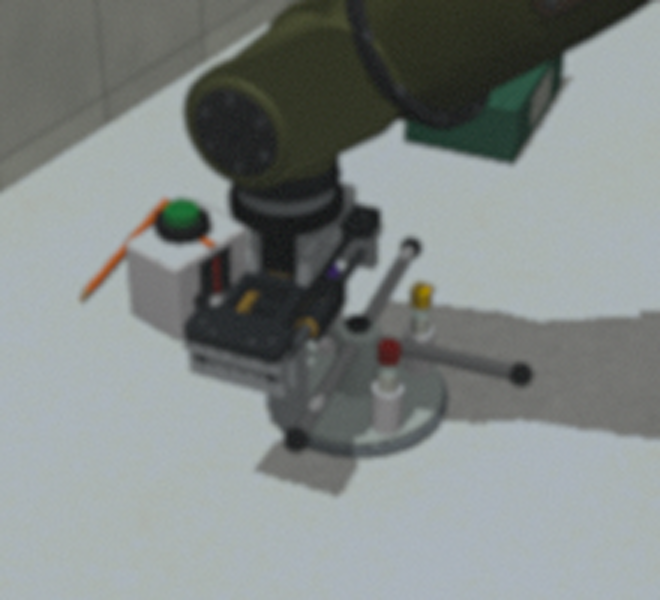

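The pushed spoke (ball at 297,440) follows the finger. The purple cap, half hidden at (333,270), is approaching the scanner.

Call:
jog_arm:
  targets:
    - [0, [0.1, 0, 0.5], -0.06]
    - [0, [0.1, 0, 1.1], -0.11]
    - [0, [0.1, 0, 1.6], -0.16]
    - [0, [0.1, 0, 2.1], -0.21]
    - [0, [0.1, 0, 2.6], -0.26]
    - [0, [0, 0, 3.0], -0.3]
    - [0, [-0.1, 0, 3.3], -0.34]
    - [0, [-0.1, 0, 3.7], -0.37]
    - [0, [-0.2, 0, 3.9], -0.4]
    - [0, [-0.2, 0, 4.1], -0.41]

```text
time_s: 8.2
ee_pos: [0.4622, 0.0782, 0.0646]
eef_rot: [-1.571, 0.0, 2.184]
force: [1.3, -0.5, -1.4]
grip_width: 0.0009
```

```bash
python3 - <<'E'
from h import *; from station import ctrl,optics
import cv2
o=ctrl.get_obs(); print(o["ee_pos"],o["eef_rot"][2],o["force"],o["qpos"]); rows(o,[pose(t,-.014,.064) for t in (126.5,127.5,128.5)]+[pose(128.5,-.044,.064)])
c=optics.camera("top"); np.savez("top1.npz",**c)
im=c["img"][170:335,250:400,::-1]
cv2.imwrite("pics/t1.png",cv2.resize(im,None,fx=3.6,fy=3.6,interpolation=cv2.INTER_CUBIC))
E
```

```text
[0.46222987 0.07815988 0.06457653] 2.1840341145344544 [ 1.25424064 -0.54657534 -1.36574354] [ 8.93622142e-02  3.31807263e-01  1.89707302e+00 -1.46982904e-05
  9.12137755e-01 -2.09466298e+00]
[0, [0.0, 0.1, 0.2], -0.02]
[0, [0.0, 0.1, 0.4], -0.04]
[0, [0.1, 0.1, 0.6], -0.06]
[0, [0.2, 0.1, -2.4], -0.06]
```

View pics/t1.png

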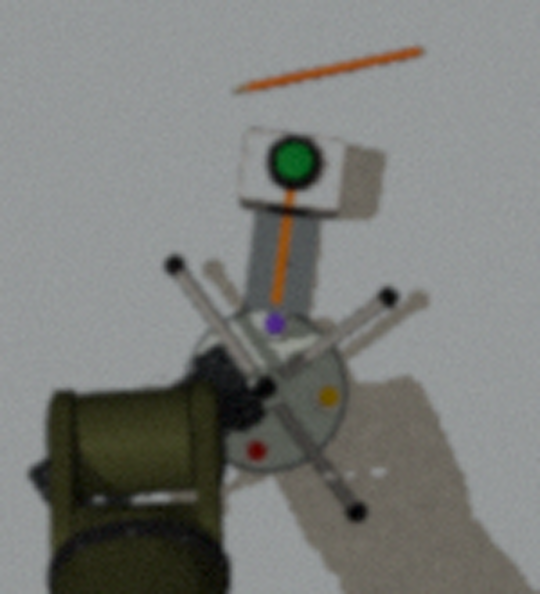

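Purple cap (275,323) is almost in line with the stripe; balls are at (174,265), (388,297), (357,512).

```bash
python3 - <<'E'
from h import *
c=np.load("top1.npz"); f=lambda x,y:(250+(x+.5)/3.6-.5,170+(y+.5)/3.6-.5)
for x,y,z in [(174,265,.06),(388,297,.06),(357,512,.06),(275,323,.09)]:
    d=onz(c,*f(x,y),z)[:2]-HUB; print(np.hypot(*d),np.degrees(np.arctan2(d[1],d[0])))
E
```

```text
0.12541189254496768 37.56338892198
0.1256218919948398 -52.55473088296304
0.1257203122640415 -142.28151096286558
0.05171387080313426 -8.01933729186918
```

Call:
jog_arm:
  targets:
    - [0, [0, 0, 0.1], -0.01]
    - [0, [0, 0, 0.2], -0.02]
    - [0, [0, 0, 0.2], -0.02]
    - [0, [0, 0, -0.5], -0.02]
    - [0, [0, 0, -1.5], -0.02]
    - [0, [0, 0, -2.5], -0.02]
    - [0, [0, -3, -2.5], -0.02]
    - [0, [0, -7, -2.5], -0.02]
    - [0, [0, -11, -2.5], -0.02]
    - [0, [0, -14, -2.5], -0.02]

```text
time_s: 9.25
ee_pos: [0.4832, 0.0929, 0.207]
eef_rot: [-1.572, 0.001, 2.203]
force: [0.7, 0.8, -0.1]
grip_width: 0.0007
```

```bash
python3 - <<'E'
from h import *; from station import ctrl,optics
import cv2
o=ctrl.get_obs(); print(o["ee_pos"],o["eef_rot"],o["force"],o["qpos"])
c0=np.load("top0.npz"); 
# button position by depth around green pixels
hsv=cv2.cvtColor(c0["img"],cv2.COLOR_RGB2HSV); m=cv2.inRange(hsv,(45,120,40),(80,255,255)); m[:195]=0;m[235:]=0;m[:,:310]=0;m[:,350:]=0
v,u=np.nonzero(m); P=np.array([bydepth(c0,a,b) for a,b in zip(u,v)]); zt=np.median(P[:,2]); b=onz(c0,u.mean(),v.mean(),zt)
print(len(u),zt,np.percentile(P[:,2],[5,95]),b,np.hypot(*(b[:2]-HUB)))
w=optics.camera("side"); np.savez("side1.npz",**w)
for n in ("side0","side1"):
    s=np.load(n+".npz"); h=cv2.cvtColor(s["img"],cv2.COLOR_RGB2HSV); m=cv2.inRange(h,(45,120,40),(80,255,255)); m[:210]=0;m[240:]=0;m[:,:270]=0;m[:,310:]=0
    v,u=np.nonzero(m); print(n,len(u),np.median([bydepth(s,x,y) for x,y in zip(u,v)],0)if len(u) else 0)
t=b; 
rows(o,[(np.r_[HUB+.184*np.array([np.cos(np.radians(-6.4)),np.sin(np.radians(-6.4))]),z],o["eef_rot"][2]) for z in (.205,.14,.11)])
c=optics.camera("top"); np.savez("top2.npz",**c)
im=c["img"][170:335,250:400,::-1]
cv2.imwrite("pics/t2.png",cv2.resize(im,None,fx=3.6,fy=3.6,interpolation=cv2.INTER_CUBIC))
E
```

```text
[0.48324342 0.09291248 0.20698062] [-1.57239089e+00  9.43338673e-04  2.20319992e+00] [ 0.65301131  0.77547152 -0.06417459] [ 1.15522226e-01  1.85662373e-01  1.70489686e+00 -3.38539469e-05
  1.24918100e+00 -2.08766778e+00]
91 0.09701366111241105 [0.08808992 0.10195204] [ 0.6911111  -0.03140399  0.09701366] 0.18367106444567838
side0 72 [ 0.68906579 -0.02450962  0.09570482]
side1 74 [ 0.68935772 -0.02498244  0.09601891]
[0, [-22.4, 0.2, -9.4], -0.0]
[0, [-22.4, 6.7, -9.4], -0.0]
[0, [-22.4, 9.7, -9.4], -0.0]
```

View pics/t2.png

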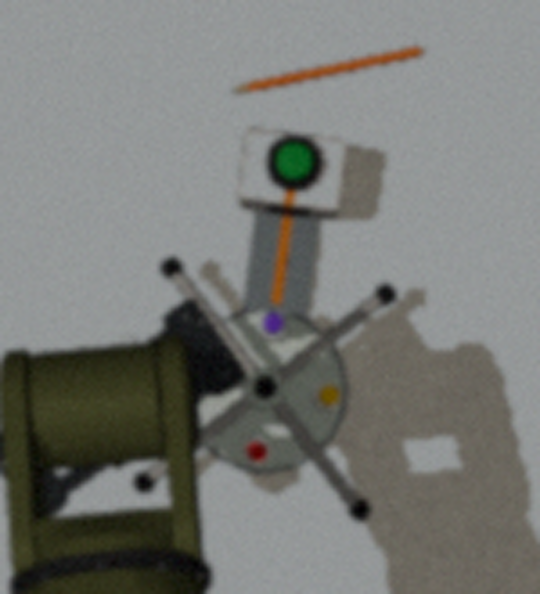

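The purple cap (274,323) sits on the stripe's line and the spokes turned about 1° more, so it is within ~1 mm. The button is at (0.691,-0.032) with its top at z≈0.096. Next I fly over it.

Call:
jog_arm:
  targets:
    - [0, [-2.8, 0, -1.2], 0]
    - [0, [-5.6, 0, -2.4], 0]
    - [0, [-8.4, 0, -3.6], 0]
    - [0, [-11.2, 0, -4.7], 0]
    - [0, [-14, 0, -5.9], 0]
    - [0, [-16.8, 0, -7.1], 0]
    - [0, [-19.6, 0, -8.3], 0]
    - [0, [-22.4, 0, -9.4], 0]
    - [0, [-22.4, 0, -9.4], 0]
    - [0, [-22.4, 4, -9.4], 0]

```text
time_s: 10.35
ee_pos: [0.6929, -0.0328, 0.1675]
eef_rot: [-1.576, 0.005, 2.203]
force: [1.5, 0.4, 0.2]
grip_width: 0.0004
```

Call:
jog_arm:
  targets:
    - [0, [0, 2, 0], 0]
    - [0, [0, 3, 0], 0]
    - [0, [0, 3, 0], 0]

```text
time_s: 10.65
ee_pos: [0.6901, -0.0322, 0.1329]
eef_rot: [-1.569, -0.002, 2.203]
force: [0.1, -0.2, 0.3]
grip_width: 0.0006
```

```bash
python3 - <<'E'
from h import *; from station import ctrl,optics
import cv2
o=ctrl.get_obs(); print(o["ee_pos"],o["eef_rot"],o["force"],o["qpos"])
rows(o,[(np.r_[.6912,-.0318,z],o["eef_rot"][2]) for z in (.115,.109)])
im=optics.camera("side")["img"][150:350,230:450,::-1]
cv2.imwrite("pics/s3.png",cv2.resize(im,None,fx=3,fy=3,interpolation=cv2.INTER_CUBIC))
E
```

```text
[ 0.69013036 -0.03218084  0.13285637] [-1.56888333e+00 -1.74792826e-03  2.20334982e+00] [ 0.13427468 -0.18966733  0.26003626] [-9.96047740e-02  6.94913876e-01  1.15484373e+00  2.20348472e-05
  1.29442625e+00 -2.30296231e+00]
[0, [-0.0, 1.8, -0.1], -0.0]
[0, [-0.0, 2.4, -0.1], -0.0]
```

View pics/s3.png

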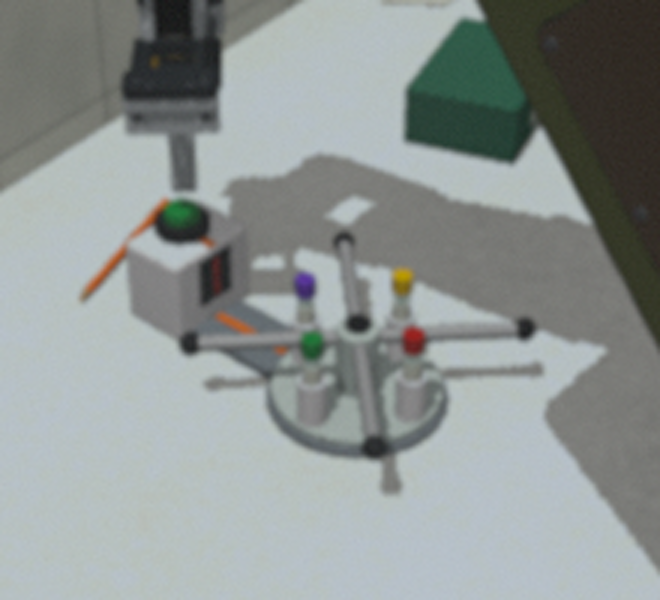

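The fingertip (183,190) is just above the button (182,212). The purple tube (305,285) is at the window and all tubes are upright. Now a slow press, reading the force.

Call:
jog_arm:
  targets:
    - [0, [0, 0.6, -0.1], 0]
    - [0, [0, 1.2, -0.1], 0]
    - [0, [0, 1.6, -0.1], 0]
    - [0, [0, 1.8, -0.1], 0]
    - [0, [0, 2.0, -0.1], 0]
    - [0, [0, 2.1, -0.1], 0]
    - [0, [0, 2.2, -0.1], 0]
    - [0, [0, 2.2, -0.1], 0]

```text
time_s: 11.5
ee_pos: [0.6915, -0.0321, 0.1126]
eef_rot: [-1.571, 0.0, 2.203]
force: [-2.9, -0.1, 4.5]
grip_width: 0.0004
```

Call:
jog_arm:
  targets:
    - [0, [0, 0.1, 0], 0]
    - [0, [0, 0.2, 0], 0]
    - [0, [0, 0.3, 0], 0]
    - [0, [0, 0.3, 0], 0]

```text
time_s: 11.9
ee_pos: [0.6916, -0.0321, 0.1102]
eef_rot: [-1.571, 0.0, 2.203]
force: [-5.5, 0.2, 9.4]
grip_width: 0.0003
```

Call:
jog_arm:
  targets:
    - [0, [0, 0.1, 0], 0]
    - [0, [0, 0.2, 0], 0]
    - [0, [0, 0.2, 0], 0]

```text
time_s: 12.2
ee_pos: [0.6917, -0.0321, 0.11]
eef_rot: [-1.572, 0.001, 2.203]
force: [-12.0, 1.1, 21.6]
grip_width: 0.0004
```

The button is on its stop: the force rises to about 22 N with no more travel. I release it, rise and check.

Call:
jog_arm:
  targets:
    - [0, [0, -0.4, 0], 0]
    - [0, [0, -1, 0], 0]
    - [0, [0, -2.5, 0], 0]
    - [0, [0, -5, 0], 0]
    - [0, [0, -8, 0], 0]
    - [0, [0, -11, 0], 0]
    - [0, [0, -14, 0], 0]
    - [0, [0, -14, 0], 0]
    - [0, [0, -14, 0], 0]
    - [0, [0, -14, 0], 0]

```text
time_s: 13.2
ee_pos: [0.6912, -0.0321, 0.2462]
eef_rot: [-1.569, -0.001, 2.203]
force: [-0.1, -0.3, -0.5]
grip_width: 0.0005
```

```bash
python3 - <<'E'
from h import *; from station import ctrl,optics
import cv2
o=ctrl.get_obs(); print(o["ee_pos"],o["force"])
s=optics.camera("side")
h=cv2.cvtColor(s["img"],cv2.COLOR_RGB2HSV); m=cv2.inRange(h,(45,120,40),(80,255,255)); m[:210]=0;m[240:]=0;m[:,:270]=0;m[:,310:]=0
v,u=np.nonzero(m); print(len(u),np.median([bydepth(s,x,y) for x,y in zip(u,v)],0))
for n in (s,np.load("side1.npz")):
    h=cv2.cvtColor(n["img"],cv2.COLOR_RGB2HSV); m=cv2.inRange(h,(120,100,40),(140,255,255)); m[:230]=0;m[265:]=0;m[:,:310]=0;m[:,350:]=0
    v,u=np.nonzero(m); p=onz(n,u.mean(),v.mean(),.085)[:2] if len(u) else HUB; d=p-HUB; print(len(u),p,np.hypot(*d),np.degrees(np.arctan2(d[1],d[0])))
im=s["img"][150:350,230:450,::-1]
cv2.imwrite("pics/s4.png",cv2.resize(im,None,fx=3,fy=3,interpolation=cv2.INTER_CUBIC))
E
```

```text
[ 0.69117072 -0.03214376  0.24617872] [-0.1274619  -0.33059895 -0.54291828]
71 [ 0.68935885 -0.02426569  0.09609356]
30 [ 0.56082232 -0.0125473 ] 0.052329180974303335 -0.9277598724573898
24 [ 0.5590944  -0.01046038] 0.05060958722960659 1.4035349464327906
```

View pics/s4.png

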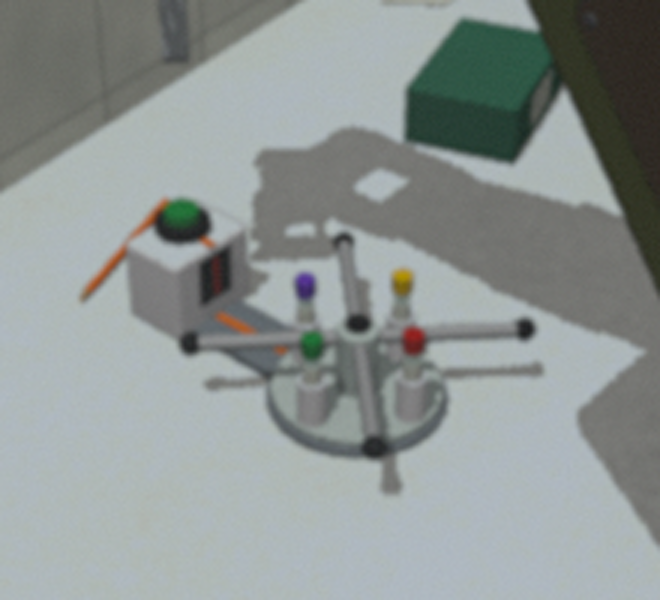

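The button is back up (top at z 0.096, as before the press) and the carousel looks the same as before the press. Handing in.

```bash
python3 -c "
from station import ctrl
print(ctrl.hand_in())"
```

```text
the job is handed in; nothing more can be done
None
```

I pushed one spoke about 142° anticlockwise with the closed fingertips until the purple tube stood at the scanner window. Then I backed off, pressed the green button fully down and let it go. The job is handed in; no verdict was reported.

**Pushing:** The wrist force read at the end of each call while pushing stayed around 1–2 N, well under the 15 N limit.

**Position:** In the top view the purple tube ended within about 1 mm of the scan spot. That view was taken before the press. The side view of the carousel looked the same after it.

**Button:** The force rose to about 22 N with no further travel, so it was on its stop. Afterwards its top was back at z 0.096 m, as at the start.

**End state:** In the last picture all four tubes stood upright and the arm was clear at z 0.25 m. I saw no bystander moved, but that last picture did not cover them all.

**Disagreement:** The side camera put the purple tube about 5–8° (5–7 mm) off the top camera's direction. It put the fixed button about 7 mm off in the same direction, so I took this as side-view bias and relied on the top view.

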